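# Hold the cake cover ready over the cake

### The job

The photographer wants a picture of the cake just before it is covered: take the blue cover by its brass handle, carry it over the row of flowers, goblet and can, and lower it straight over the little cake until its rim hovers about a finger's width (12 mm) above the blue dish, level, centred and with its long sides parallel to the dish's, touching neither dish nor cake. Finish like that, still holding the cover quite still in the gripper; do not put it down or let go. Leave the flowers, the green goblet and the can as they stand.

Things in the scene. Friction and masses are not known exactly. Their poses are not given: they have to be found in the camera images.
- cover_center (a point): Blue cake cover, loose, about 0.4 kg, standing rim down on the table: a hollow box open below, outside 160 (own x) x 105 (own y) x 68 mm, with an upright brass fin handle on the middle of its roof, in all 112 mm high. This point is on its vertical axis half-way up, 56 mm above the rim; z up. Same when turned half round.
- cover_handle (a point): Middle of the brass fin handle, which is 60 mm long (own x), 14 mm thick (own y) and 44 mm high: 90 mm above the cover's rim, 22 mm above its roof, 22 mm below the fin's top; axes as the cover's. Pinch its thickness, along y.
- cover_rim (a point): Centre of the cover's open underside, at the height of its rim; axes as the cover's.
- dish_seat (a point): Centre of the flat top of the heavy blue dish, which does not move: a slab 200 (own x) x 140 (own y) x 14 mm thick on the table. The point is on its top face, 14 mm above the table; z up. On its middle stands a small cream cake with pink icing, fixed, 96 (own x) x 56 (own y) mm, its top 42 mm above this point, two red berries reaching 52 mm.
- cover: The cover as one body; origin at the centre of its rim plane, axes as its points; walls 5 mm, roof 6 mm thick. The cover and the dish start one left and one right of the flowers, either way round.
- dish: The dish with its cake; origin at the centre of its underside on the table, axes as the dish's seat.
- flowers: Heavy wooden flower box that does not move, 220 (own x) x 80 (own y) mm, flowers up to 112 mm high, standing across the way in the middle of the table, its length pointing away from the robot; origin at the centre of its underside.
- goblet_center (a point): Green glass goblet, 70 mm across, 130 mm high, loose, standing in line with the flowers; the point is half-way up.
- can_center (a point): Slim drinks can, 58 mm across, 134 mm high, loose, standing in line with the flowers (it and the goblet may change places); the point is half-way up.
Mind the look-alikes: they are no part of the job. What is shaped like the dish but orange is not meant.

How it is judged:
By the outcome, as a careful person would: the job done as asked, in the order asked, and still so for the second after the job is handed in, while the arm keeps its last pose, push and grip.
It also fails if it takes over 48 s, if anything falls off the work surface, if the arm or the gripper's body presses on something with over 40 N, if the wrist force passes 120 N, or if a joint passes its speed limit or range.

### The arm

A 6-joint arm with a two-finger parallel gripper is mounted at the origin on the work surface. World frame = base frame: x ahead of the robot, y to its left, z up, the work surface at z = 0. Lengths are in m, angles in degrees, forces in N, time in s.
With the tool pointing down it reaches from about 0.25 to 0.725 m from the base axis. Payload 9.7 kg.
Tool frame: the origin (TCP) lies midway between the tips of the shut fingers; the grasp point (between the pads) lies 19 mm behind it; z points along the fingers, y is the line along which they close (so a half turn about z gives the same grasp; the last joint's range is limited). The gripper opens to 85 mm and grips with 20 to 120 N. Pads are 22 mm wide; open, the fingers measure 114 mm over their backs; the gripper's body (76 mm by 85 mm) begins 54 mm behind the grasp point. The pads swing forward as they close: fully open they stand 13 mm farther back than shut.
Start: joints at [-71.161, 4.979, 10.078, 95.1, 0, 90], TCP at [0.178, -0.521, 0.231] pointing down, gripper open.
Joint ranges: [-179.16, 179.16], [-48.56, 103.87], [-65.8, 70.77], [-126.05, 130.52], [-82.76, 87.17], [-180, 180]. Speed limits (degrees/s): [127.2, 127.2, 147.25, 180, 180, 180].

### API

Orientations are given as [roll, pitch, yaw] about the fixed x, y, z axes, in that order (R = Rz(yaw) Ry(pitch) Rx(roll)).
In Python, from workcell import bot gives the robot as it stands.
- The arm moves only by the shell command python3 -m crank 'ROWS' [FORCE]. ROWS is JSON, a list of rows, each an object with "gripper": the finger opening in mm, from 0 to 85.4; "travel": the shift along the tool's x, y, z in mm, a list of three; "twist": the turn, a rotation vector about the tool's x, y, z in rad, a list of three. In form: [{"gripper": gripper, "travel": [tx, ty, tz], "twist": [rx, ry, rz]}, ...]. A call has 1 to 12 rows; each row shifts and turns the commanded pose from where the row before left it, along the tool's axes as they then stand; what a row does not reach is not made up. A row lasts 1/8 s, in which the tool goes at most 62.5 mm and 10.7 degrees, less where a joint would pass 70% of its speed; a pose out of reach is approached as far as the arm can. A call is refused whole if a number of a shift passes 62.5 or a number of a turn 0.188, either way. A call with a gripper value outside its range is refused whole. The fingers move at their own pace and stop on an object; FORCE is the grip in N (left out, the last holds). Time passes only in rows, so rows that do not move let the fingers close. It gives the time, the measured TCP pose, the force, the opening and the grip force at its end, in the units of the state.
- bot.get_obs(): the state, without advancing time (a new reading comes with each control period).
- bot.camera(name): name is "side" or "top"; returns the picture (420x560x3 uint8, red, green, blue); there is no depth.
- bot.calibration(name): a dict with "vfov" (degrees; the focal length in pixels is half the picture's height over the tangent of half this angle, whatever the lens; pixels are square), "cx", "cy" (the principal point, pixels), "k1" (the pictures are not rectified: a ray, as slopes to the right and down, at radius r is drawn at 1 + k1 r^2 times it, then the intrinsics apply), "camera_from_world" (4x4, takes a point from world to camera coordinates). Camera axes: x right, y down, z forward; pixel columns grow to the right and rows downward; lengths in m; the calibration is good to about 2 mm. A picture is of the moment at which its call begins. calibration takes no time and is no camera call.
- bot.job_done(): hands the job in; it is judged then, once.
The state is a dict: "time": time; "q": joint angles; "qd": joint speeds; "joint_efforts": joint torques, N m; "ee_pos": TCP position; "tcp_rot": TCP orientation; "wrist_force": force on the tool from outside, world axes, zero at the start; "torque": the same for the moment, N m; "opening": finger opening in m; "grasp_force": force on a finger pad.
Only numpy, scipy, OpenCV 4.12 (cv2) and the standard library are available. Lean on these libraries where they do the work, as an engineer would, in place of code of your own. Each camera call takes 0.05 s, during which the arm holds its last target. There are 200 camera calls.

## Working session

There is one attempt and no reset: what is moved stays moved. The work goes in short steps, Python scripts to look and compute and a shell command to move; the robot and the scene stay as the last step left them, time stands still between calls to the robot, and variables do not carry over. Pictures are saved under pics/ and viewed, at most 10 in all, crops included, and the job is handed in when it is done.

```bash
mkdir -p pics; python3 - <<'E'
from workcell import bot
import cv2,json
for n in("top","side"):
    im=bot.camera(n); cv2.imwrite(f"pics/{n}0.png",im[:,:,::-1]); c=bot.calibration(n); print(n,c)
o=bot.get_obs(); print(o)
E
```

```text
top {'vfov': 55.82911197306547, 'cx': 277.3308853339568, 'cy': 206.70275361587667, 'k1': -0.10652731414082993, 'camera_from_world': array([[ 0.10895409, -0.99404555, -0.00156363, -0.03378137],
       [-0.97058371, -0.1060425 , -0.21615331,  0.4880654 ],
       [ 0.21470043,  0.02506843, -0.97635818,  0.96092339],
       [ 0.        ,  0.        ,  0.        ,  1.        ]])}
side {'vfov': 50.71636080786246, 'cx': 271.5373303503805, 'cy': 208.97510941297887, 'k1': -0.10569585423619124, 'camera_from_world': array([[-0.9762686 , -0.21653887, -0.00324518,  0.46800628],
       [-0.14960872,  0.68519589, -0.71282804,  0.13184909],
       [ 0.15657857, -0.69542613, -0.70133134,  1.01471756],
       [ 0.        ,  0.        ,  0.        ,  1.        ]])}
{'time': 0.1, 'q': array([-7.11601336e+01,  5.00998275e+00,  1.00370329e+01,  9.50992388e+01,
        1.03821534e-03,  8.99995846e+01]), 'qd': array([ 0.03475577, -0.139926  ,  0.20384808, -0.0022738 ,  0.04244375,
       -0.05240772]), 'joint_efforts': array([ 1.14701925e-03, -5.21560192e+01,  4.65654945e+01,  1.59804808e-02,
        2.62462777e-05,  1.70767413e-05]), 'ee_pos': array([ 0.17754455, -0.52033063,  0.23061688]), 'tcp_rot': array([-1.79927811e+02, -1.03873790e-03,  1.88402805e+01]), 'wrist_force': array([ 0.06461657, -0.25272771, -0.27051883]), 'torque': array([-0.0203063 ,  0.02468389, -0.00804255]), 'grasp_force': 0.0, 'opening': 0.08519704075102763}
```

View pics/top0.png

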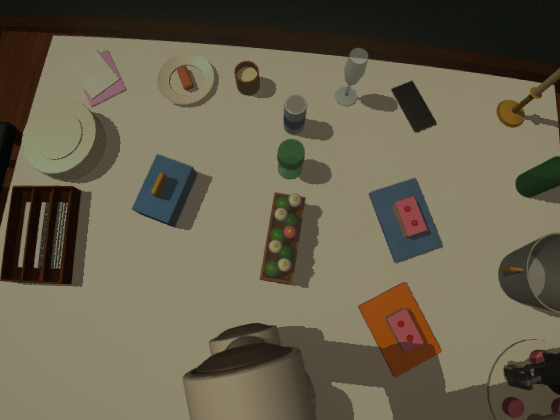

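View pics/side0.png

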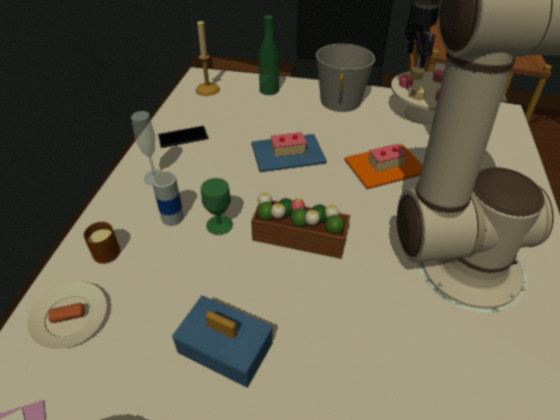

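The top view shows the blue cover at about (165,190) with its brass fin at (158,185). The blue dish is at (405,220), the flowers at (283,238), the goblet at (290,158) and the can at (294,113). The orange decoy is at (400,328). The side view agrees, with the cover at (223,340) and the dish at (288,152).

```bash
cat > h.py <<'E'
import numpy as np,cv2
from workcell import bot
def cal(n):
    c=bot.calibration(n); f=210/np.tan(np.radians(c["vfov"]/2))
    K=np.array([[f,0,c["cx"]],[0,f,c["cy"]],[0,0,1]]); return K,np.array([c["k1"],0,0,0,0.]),np.array(c["camera_from_world"])
def rays(n,px):
    K,d,T=cal(n); u=cv2.undistortPoints(np.float64(px).reshape(-1,1,2),K,d)[:,0]
    return -T[:3,:3].T@T[:3,3], np.c_[u,np.ones(len(u))]@T[:3,:3]
def plane(n,px,z):
    o,r=rays(n,px); return o+r*((z-o[2])/r[:,2])[:,None]
def proj(n,P):
    K,d,T=cal(n); return cv2.projectPoints(np.float64(P).reshape(-1,1,3),cv2.Rodrigues(T[:3,:3])[0],T[:3,3],K,d)[0][:,0]
def box(c,yaw,L,W,z):
    a=np.radians(yaw);R=np.array([[np.cos(a),-np.sin(a)],[np.sin(a),np.cos(a)]])
    q=np.array([[1,1],[-1,1],[-1,-1],[1,-1]])*[L/2,W/2]@R.T+c
    return np.c_[q,np.full(4,z)]
def mask(im,lo,hi,roi):
    h=cv2.cvtColor(im,cv2.COLOR_RGB2HSV); m=cv2.inRange(h,np.array(lo),np.array(hi)); k=np.zeros_like(m); x0,y0,x1,y1=roi; k[y0:y1,x0:x1]=m[y0:y1,x0:x1]; return k
E
cat > m.py <<'E'
from h import *
def quad(m):
    c=max(cv2.findContours(m,0,cv2.CHAIN_APPROX_NONE)[0],key=cv2.contourArea); hl=cv2.convexHull(c)
    return cv2.approxPolyDP(hl,4,True)[:,0],cv2.contourArea(hl)
B=([95,90,30],[125,255,255])
ims={n:cv2.cvtColor(cv2.imread(f"pics/{n}0.png"),cv2.COLOR_BGR2RGB) for n in("top","side")}
for nm,n,roi,z in [("dish","top",(360,170,450,270),.014),("dish","side",(240,125,335,175),.014),("cover","top",(120,145,205,235),.068),("cover","side",(165,290,285,390),.068)]:
    q,a=quad(mask(ims[n],*B,roi)); P=plane(n,q,z)[:,:2]; print(nm,n,a); print(np.c_[q,P.round(4)])
    r=cv2.minAreaRect(np.float32(P)); print(r)
for n,roi in [("top",(145,165,180,205)),("side",(200,305,245,340))]:
    m=mask(ims[n],[12,100,50],[30,255,255],roi); c=max(cv2.findContours(m,0,cv2.CHAIN_APPROX_NONE)[0],key=cv2.contourArea)
    print("fin",n,cv2.minAreaRect(c),cv2.boundingRect(c))
    P=plane(n,c[:,0],.112)[:,:2]; print(cv2.minAreaRect(np.float32(P)))
for nm,px,z in [("can",(297,101),.134),("gob",(291,147),.13)]: print(nm,plane("top",[px],z))
a=cv2.resize(ims["top"][135:285,110:210],None,fx=4,fy=4,interpolation=2); b=cv2.resize(ims["top"][135:285,355:455],None,fx=4,fy=4,interpolation=2)
cv2.imwrite("pics/z1.png",np.hstack([a,b])[:,:,::-1])
E
python3 m.py
```

```text
Traceback (most recent call last):
  File "m.py", line 8, in <module>
    q,a=quad(mask(ims[n],*B,roi)); P=plane(n,q,z)[:,:2]; print(nm,n,a); print(np.c_[q,P.round(4)])
        ~~~~^^^^^^^^^^^^^^^^^^^^^
  File "m.py", line 3, in quad
    c=max(cv2.findContours(m,0,cv2.CHAIN_APPROX_NONE)[0],key=cv2.contourArea); hl=cv2.convexHull(c)
ValueError: max() iterable argument is empty
```

```bash
sed -i 's/np.array(lo),np.array(hi)/tuple(lo),tuple(hi)/' h.py; python3 m.py || python3 -c "
import cv2
h=cv2.cvtColor(cv2.imread('pics/top0.png'),cv2.COLOR_BGR2HSV);print(h[215,385],h[200,180],h[215,150])"
```

```text
[101  82  84] [100  39  39] [101  99  88]Traceback (most recent call last):
  File "m.py", line 8, in <module>
    q,a=quad(mask(ims[n],*B,roi)); P=plane(n,q,z)[:,:2]; print(nm,n,a); print(np.c_[q,P.round(4)])
        ~~~~^^^^^^^^^^^^^^^^^^^^^
  File "m.py", line 3, in quad
    c=max(cv2.findContours(m,0,cv2.CHAIN_APPROX_NONE)[0],key=cv2.contourArea); hl=cv2.convexHull(c)
ValueError: max() iterable argument is empty
```

```bash
python3 - <<'E'
import re
s=open('m.py').read().split('\n')
i=[k for k,l in enumerate(s) if l.startswith('a=cv2')][0]
j=[k for k,l in enumerate(s) if l.startswith('for nm,n')][0]
z=s[i:i+2]; del s[i:i+2]; s[j:j]=z
open('m.py','w').write('\n'.join(s).replace('[95,90,30],[125','[92,35,20],[125').replace('[12,100,50]','[10,70,40]'))
E
python3 m.py
```

```text
dish top 3628.0
[[ 4.150e+02  1.790e+02  6.157e-01 -3.459e-01]
 [ 4.410e+02  2.450e+02  4.412e-01 -4.228e-01]
 [ 3.950e+02  2.610e+02  3.865e-01 -3.007e-01]
 [ 3.700e+02  1.930e+02  5.623e-01 -2.238e-01]]
((0.5012229681015015, -0.32348260283470154), (0.19180357456207275, 0.13378247618675232), 23.64055061340332)
dish side 1924.0
[[ 3.250e+02  1.590e+02  3.884e-01 -3.039e-01]
 [ 2.600e+02  1.700e+02  5.602e-01 -2.152e-01]
 [ 2.520e+02  1.420e+02  6.151e-01 -3.393e-01]
 [ 3.130e+02  1.350e+02  4.403e-01 -4.150e-01]]
((0.4994448721408844, -0.31626975536346436), (0.19297872483730316, 0.13576097786426544), 23.86609649658203)
cover top 2594.0
[[157.     155.       0.5897   0.3489]
 [192.     167.       0.5665   0.2508]
 [171.     225.       0.4097   0.28  ]
 [132.     208.       0.4419   0.3884]]
((0.5010905861854553, 0.3140510022640228), (0.11301390826702118, 0.15902307629585266), 75.02764892578125)
cover side 5394.5
[[2.020e+02 2.960e+02 5.647e-01 2.550e-01]
 [2.710e+02 3.260e+02 4.156e-01 2.912e-01]
 [2.710e+02 3.430e+02 4.079e-01 3.259e-01]
 [2.470e+02 3.850e+02 4.306e-01 4.132e-01]
 [1.780e+02 3.510e+02 5.692e-01 3.793e-01]
 [1.730e+02 3.350e+02 5.899e-01 3.505e-01]]
((0.4978178143501282, 0.3339381217956543), (0.12209156900644302, 0.17091239988803864), 76.23368835449219)
fin top ((159.30136108398438, 184.63699340820312), (10.510594367980957, 24.41437339782715), 24.443954467773438) (151, 172, 17, 26)
((0.49998411536216736, 0.31308266520500183), (0.027188124135136604, 0.061802398413419724), 75.64288330078125)
fin side ((220.70004272460938, 323.6000061035156), (35.77708435058594, 15.652474403381348), 26.56505012512207) (206, 311, 31, 27)
((0.4986886978149414, 0.33121559023857117), (0.030012821778655052, 0.07028987258672714), 74.45408630371094)
can [[ 0.74758605 -0.0020985   0.134     ]]
gob [[6.24459970e-01 5.86295153e-04 1.30000000e-01]]
```

View pics/z1.png

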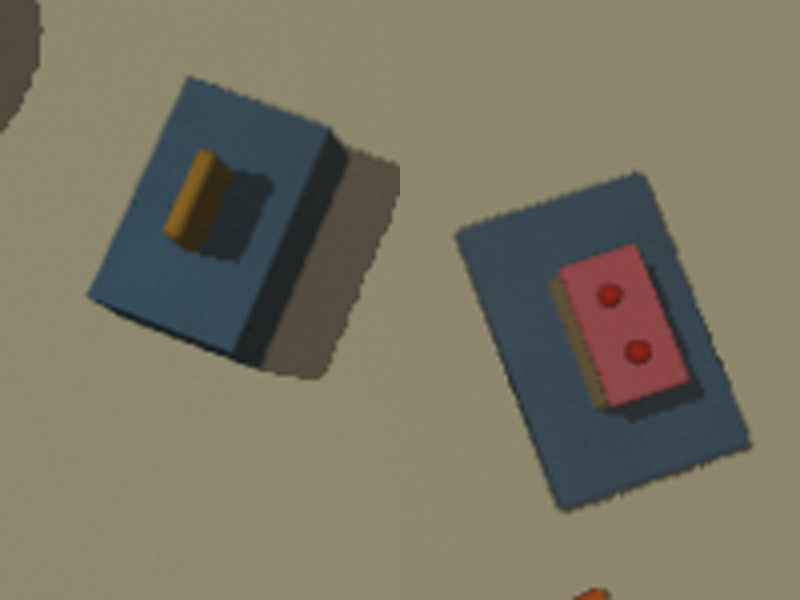

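The zoom shows the cover roof as a clean quadrilateral with the fin centred on it. The dish appears with the pink cake top at about px (410,216). I'll use these sharp corners, and the brighter roof, for the final numbers.

```bash
cat > m2.py <<'E'
from h import *
def z2p(q,x0): return (np.array(q)+.5-[x0,0])/4-.5+[110 if x0==0 else 355,135]
for nm,q,x0,z in [("roof",[(190,77),(330,128),(234,353),(90,296)],0,.068),("caketop",[(556,268),(636,243),(690,380),(608,407)],400,.056),("dish",[(457,234),(642,174),(750,445),(565,511)],400,.014),
 ("fintop",[(203,149),(217,152),(184,239),(165,234)],0,.112)]:
    P=plane("top",z2p(q,x0),z)[:,:2]; 
    d=(P[0]+P[1]-P[2]-P[3])if nm!="x" else 0
    e=P[1]-P[0]+P[2]-P[3]
    print(nm,P.mean(0).round(4),"len",np.linalg.norm(d)/2,np.linalg.norm(e)/2,"yaw",np.degrees(np.arctan2(d[1],d[0])),np.degrees(np.arctan2(e[1],e[0]))+90)
S=cv2.cvtColor(cv2.imread("pics/side0.png"),cv2.COLOR_BGR2RGB)
a=cv2.resize(S[285:395,165:285],None,fx=4,fy=4,interpolation=2)[:440,:400+80]; b=cv2.resize(S[120:230,250:330],None,fx=4,fy=4,interpolation=2)
cv2.imwrite("pics/z2.png",np.hstack([a,b])[:,:,::-1])
E
python3 m2.py
```

```text
roof [0.5037 0.3189] len 0.15758626422181227 0.10227697126981716 yaw -14.001408057647222 -14.535532573228636
caketop [ 0.5021 -0.3227] len 0.09480632020424956 0.057120212773614586 yaw 23.70876528013089 23.47254917376523
dish [ 0.5005 -0.324 ] len 0.19628771333620493 0.1362764977512858 yaw 24.411292954697664 24.408315392973776
fintop [0.5036 0.3179] len 0.05803389178601351 0.010879562718369606 yaw -12.346730283183078 -7.5694458420974655
```

View pics/z2.png

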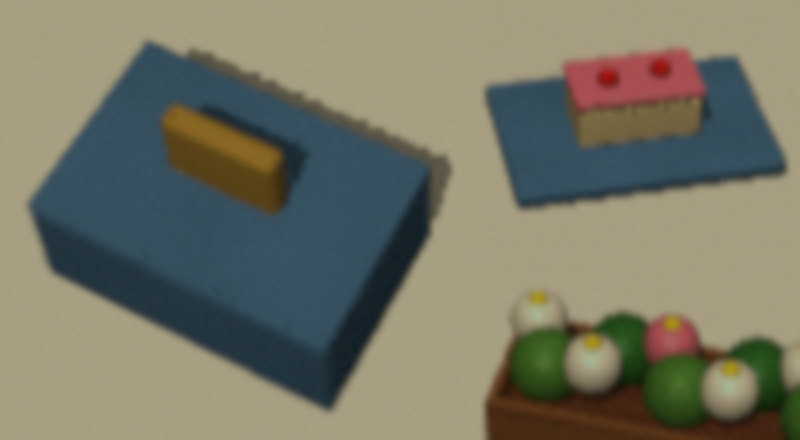

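The side zoom shows the roof corners at zoom px (148,42), (430,170), (326,350), (32,205). The cake top corners are at (566,66), (688,50), (706,95), (577,110).

```bash
python3 - <<'E'
from h import *
for nm,q,o,z in [("roof",[(148,42),(430,170),(326,350),(32,205)],(165,285),.068),("cake",[(566-480,66),(688-480,50),(706-480,95),(577-480,110)],(250,120),.056)]:
    P=plane("side",(np.array(q)+.5)/4-.5+np.array(o),z)[:,:2]; e=P[0]-P[1]+P[3]-P[2]
    print(nm,P.mean(0).round(4),np.linalg.norm(e)/2,np.degrees(np.arctan2(e[1],e[0])))
o=bot.get_obs();print(o["ee_pos"],o["tcp_rot"])
E
```

```text
roof [0.5018 0.3224] 0.15741648724153462 -14.392910874153458
cake [ 0.5001 -0.317 ] 0.09292328505275638 24.21994772847013
[ 0.17754455 -0.52033063  0.23061688] [-1.79927811e+02 -1.03873790e-03  1.88402805e+01]
```

Averaged poses: the cover is at (0.503, 0.320) with yaw −14.3°, and the dish at (0.5015, −0.322) with yaw about 23.9°. I turn first, then travel.

```bash
python3 -m crank '[{"gripper":85,"travel":[0,0,0],"twist":[0,0,0.1446]},{"gripper":85,"travel":[0,0,0],"twist":[0,0,0.1446]},{"gripper":85,"travel":[0,0,0],"twist":[0,0,0.1446]},{"gripper":85,"travel":[0,0,0],"twist":[0,0,0.1446]},{"gripper":85,"travel":[5.4,-44.7,0],"twist":[0,0,0]},{"gripper":85,"travel":[5.4,-44.7,0],"twist":[0,0,0]},{"gripper":85,"travel":[5.4,-44.7,0],"twist":[0,0,0]},{"gripper":85,"travel":[5.4,-44.7,0],"twist":[0,0,0]},{"gripper":85,"travel":[5.4,-44.7,0],"twist":[0,0,0]},{"gripper":85,"travel":[5.4,-44.7,0],"twist":[0,0,0]},{"gripper":85,"travel":[5.4,-44.7,0],"twist":[0,0,0]},{"gripper":85,"travel":[5.4,-44.7,0],"twist":[0,0,0]}]' 60
python3 -m crank '[{"gripper":85,"travel":[5.4,-44.7,0],"twist":[0,0,0]},{"gripper":85,"travel":[5.4,-44.7,0],"twist":[0,0,0]},{"gripper":85,"travel":[5.4,-44.7,0],"twist":[0,0,0]},{"gripper":85,"travel":[5.4,-44.7,0],"twist":[0,0,0]},{"gripper":85,"travel":[5.4,-44.7,0],"twist":[0,0,0]},{"gripper":85,"travel":[5.4,-44.7,0],"twist":[0,0,0]},{"gripper":85,"travel":[5.4,-44.7,0],"twist":[0,0,0]},{"gripper":85,"travel":[5.4,-44.7,0],"twist":[0,0,0]},{"gripper":85,"travel":[5.4,-44.7,0],"twist":[0,0,0]},{"gripper":85,"travel":[5.4,-44.7,0],"twist":[0,0,0]},{"gripper":85,"travel":[5.4,-44.7,0],"twist":[0,0,0]},{"gripper":85,"travel":[5.4,-44.7,0],"twist":[0,0,0]}]'
python3 -m crank '[{"gripper":85,"travel":[0,0,0],"twist":[0,0,0]},{"gripper":85,"travel":[0,0,0],"twist":[0,0,0]},{"gripper":85,"travel":[0,0,0],"twist":[0,0,0]}]'
cat > to.py <<'E'
from h import *
import sys
from scipy.spatial.transform import Rotation as R
x,y,z,yaw=map(float,sys.argv[1:]); o=bot.get_obs(); A=R.from_euler("xyz",o["tcp_rot"],degrees=True)
print(o["time"],o["ee_pos"].round(4),o["tcp_rot"].round(2),"travel",(A.inv().apply(np.array([x,y,z])-o["ee_pos"])*1000).round(1),
 "twist",(A.inv()*R.from_euler("xyz",[180,0,yaw],degrees=True)).as_rotvec().round(4),"F",o["wrist_force"].round(1),o["torque"].round(2),"op",o["opening"].round(4),o["grasp_force"])
E
python3 to.py 0.503 0.320 0.075 -14.3
```

```text
time: 1.6
ee_pos: [0.3079, -0.1833, 0.2311]
tcp_rot: [-180.0, 0.0, -14.3]
wrist_force: [0.3, -1.2, 0.3]
opening: 0.0852
grasp_force: 0.0
time: 3.1
ee_pos: [0.4241, 0.0734, 0.271]
tcp_rot: [-168.7, 0.2, 2.4]
wrist_force: [0.5, -0.8, 0.0]
opening: 0.085
grasp_force: 0.0
time: 3.48
ee_pos: [0.4235, 0.0719, 0.2704]
tcp_rot: [-168.8, 0.2, 2.3]
wrist_force: [-0.0, -0.1, 0.3]
opening: 0.0852
grasp_force: 0.0Traceback (most recent call last):
  File "to.py", line 6, in <module>
    "twist",(A.inv()*R.from_euler("xyz",[180,0,yaw],degrees=True)).as_rotvec().round(4),"F",o["wrist_force"].round(1),o["torque"].round(2),"op",o["opening"].round(4),o["grasp_force"])
                                                                                                                                                ^^^^^^^^^^^^^^^^^^
AttributeError: 'float' object has no attribute 'round'
```

```bash
sed -i 's/o\["opening"\].round(4)/round(float(o["opening"]),4),o["q"].round(1)/' to.py; python3 to.py 0.503 0.320 0.075 -14.3; python3 to.py 0.503 0.320 0.27 165.7
python3 -c "
from workcell import bot;print(bot.get_obs()['joint_efforts'].round(1))
import cv2;cv2.imwrite('pics/s3.png',bot.camera('side')[:,:,::-1])"
```

```text
3.475 [0.4235 0.0719 0.2704] [-168.81    0.17    2.29] travel [  89.9 -202.2  238.9] twist [-0.1935  0.0312  0.2883] F [-0.  -0.1  0.3] [-0.19 -0.   -0.02] op 0.0852 [  2.2 -10.7  -1.2  99.7  11.2 179.9] 0.0
3.475 [0.4235 0.0719 0.2704] [-168.81    0.17    2.29] travel [  89.3 -240.1   47.6] twist [-0.0447 -0.2776 -2.8398] F [-0.  -0.1  0.3] [-0.19 -0.   -0.02] op 0.0852 [  2.2 -10.7  -1.2  99.7  11.2 179.9] 0.0
[  0.2 -33.7  45.8   0.    0.6  -0. ]
```

View pics/s3.png

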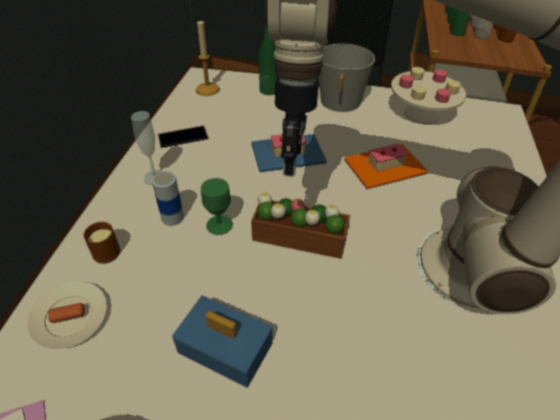

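The last joint ran into its 180° limit, so I need the half-turned grasp (yaw 165.7, giving q6 ≈ 47, and about −57 at the dish). The picture shows the hand at px (290,150), well clear above the flowers and touching nothing.

```bash
python3 -m crank '[{"gripper":85,"travel":[0,0,0],"twist":[-0.0975,0,0]},{"gripper":85,"travel":[0,0,0],"twist":[-0.0975,0,0]},{"gripper":85,"travel":[0,0,0],"twist":[0,0,-0.18]},{"gripper":85,"travel":[0,0,0],"twist":[0,0,-0.18]},{"gripper":85,"travel":[0,0,0],"twist":[0,0,-0.18]},{"gripper":85,"travel":[0,0,0],"twist":[0,0,-0.18]},{"gripper":85,"travel":[0,0,0],"twist":[0,0,-0.18]},{"gripper":85,"travel":[0,0,0],"twist":[0,0,-0.18]},{"gripper":85,"travel":[0,0,0],"twist":[0,0,-0.18]},{"gripper":85,"travel":[0,0,0],"twist":[0,0,-0.18]},{"gripper":85,"travel":[0,0,0],"twist":[0,0,-0.18]},{"gripper":85,"travel":[0,0,0],"twist":[0,0,-0.18]}]' >/dev/null
python3 -m crank '[{"gripper":85,"travel":[0,0,0],"twist":[0,0,-0.18]},{"gripper":85,"travel":[0,0,0],"twist":[0,0,-0.18]},{"gripper":85,"travel":[0,0,0],"twist":[0,0,-0.18]},{"gripper":85,"travel":[0,0,0],"twist":[0,0,-0.18]},{"gripper":85,"travel":[0,0,0],"twist":[0,0,-0.18]},{"gripper":85,"travel":[0,0,0],"twist":[0,0,0]},{"gripper":85,"travel":[0,0,0],"twist":[0,0,0]}]' >/dev/null
python3 to.py 0.503 0.320 0.2 165.7
```

```text
5.9 [0.4258 0.0402 0.2705] [178.8   -0.75 158.99] travel [ 27.3 287.4  76.9] twist [ 0.0216 -0.0119 -0.1173] F [ 0.2  0.2 -0.1] [-0.01 -0.03 -0.02] op 0.0851 [  4.5 -10.4  -0.3 100.3   1.4  25.5] 0.0
```

```bash
python3 -m crank '[{"gripper":85,"travel":[0,0,0],"twist":[0.0216,-0.0119,-0.1173]},{"gripper":85,"travel":[-0.7,36.3,8.8],"twist":[0,0,0]},{"gripper":85,"travel":[-0.7,36.3,8.8],"twist":[0,0,0]},{"gripper":85,"travel":[-0.7,36.3,8.8],"twist":[0,0,0]},{"gripper":85,"travel":[-0.7,36.3,8.8],"twist":[0,0,0]},{"gripper":85,"travel":[-0.7,36.3,8.8],"twist":[0,0,0]},{"gripper":85,"travel":[-0.7,36.3,8.8],"twist":[0,0,0]},{"gripper":85,"travel":[-0.7,36.3,8.8],"twist":[0,0,0]},{"gripper":85,"travel":[-0.7,36.3,8.8],"twist":[0,0,0]},{"gripper":85,"travel":[0,0,0],"twist":[0,0,0]},{"gripper":85,"travel":[0,0,0],"twist":[0,0,0]}]' >/dev/null
python3 to.py 0.503 0.320 0.075 165.7
```

```text
7.275 [0.5017 0.3204 0.2   ] [-1.7997e+02 -1.0000e-02  1.6586e+02] travel [ -1.4   0.  125. ] twist [-0.0005 -0.0002  0.0027] F [0.7 0.2 0.1] [-0.01 -0.03  0.01] op 0.0851 [32.6 10.8 13.  92.3 -0.  46.7] 0.0
```

```bash
python3 -m crank '[{"gripper":85,"travel":[-1.4,0,20],"twist":[0,0,0.0027]},{"gripper":85,"travel":[0,0,30],"twist":[0,0,0]},{"gripper":85,"travel":[0,0,30],"twist":[0,0,0]},{"gripper":85,"travel":[0,0,25],"twist":[0,0,0]},{"gripper":85,"travel":[0,0,20],"twist":[0,0,0]},{"gripper":50,"travel":[0,0,0],"twist":[0,0,0]},{"gripper":30,"travel":[0,0,0],"twist":[0,0,0]},{"gripper":22,"travel":[0,0,0],"twist":[0,0,0]},{"gripper":22,"travel":[0,0,0],"twist":[0,0,0]}]' 40 >/dev/null
python3 to.py 0.503 0.320 0.075 165.7
python3 -c "
from workcell import bot
import cv2,numpy as np
a=bot.camera('top')[135:285,110:210];b=bot.camera('side')[265:395,150:290]
a=cv2.resize(a,None,fx=3,fy=3);b=cv2.resize(b,None,fx=3,fy=3);c=np.zeros((450,720,3),np.uint8);c[:450,:300]=a;c[:390,300:]=b
cv2.imwrite('pics/g.png',c[:,:,::-1])"
```

```text
8.4 [0.5035 0.3205 0.0759] [1.7995e+02 5.0000e-02 1.6578e+02] travel [ 0.4 -0.6  0.9] twist [0.0009 0.0009 0.0014] F [-0.5 -0.3 -0. ] [-0.01  0.01  0.03] op 0.0219 [32.5 11.1 -0.3 78.5 -0.  46.7] 0.0
```

View pics/g.png

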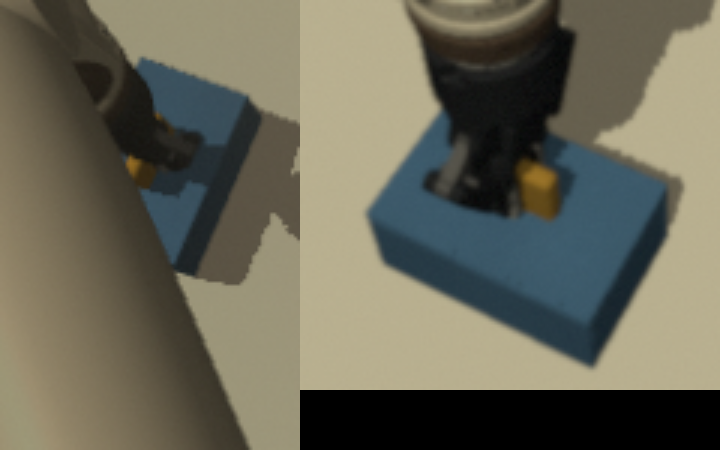

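The fin sits between the pads (22 mm opening, no contact force), and the cover is undisturbed at zoom px (640,180). I close and lift.

```bash
python3 -m crank '[{"gripper":10,"travel":[0,0,0],"twist":[0,0,0]},{"gripper":8,"travel":[0,0,0],"twist":[0,0,0]},{"gripper":6,"travel":[0,0,0],"twist":[0,0,0]},{"gripper":4,"travel":[0,0,0],"twist":[0,0,0]},{"gripper":4,"travel":[0,0,0],"twist":[0,0,0]}]' 80
python3 to.py 0.503 0.320 0.075 165.7
python3 -m crank '[{"gripper":0,"travel":[0,0,-5],"twist":[0,0,0]},{"gripper":0,"travel":[0,0,-15],"twist":[0,0,0]},{"gripper":0,"travel":[0,0,-30],"twist":[0,0,0]},{"gripper":0,"travel":[0,0,-35],"twist":[0,0,0]},{"gripper":0,"travel":[0,0,-35],"twist":[0,0,0]},{"gripper":0,"travel":[0,0,-35],"twist":[0,0,0]},{"gripper":0,"travel":[0,0,-30],"twist":[0,0,0]},{"gripper":0,"travel":[0,0,-20],"twist":[0,0,0]},{"gripper":0,"travel":[0,0,-5],"twist":[0,0,0]},{"gripper":0,"travel":[0,0,0],"twist":[0,0,0]},{"gripper":0,"travel":[0,0,0],"twist":[0,0,0]}]' >/dev/null
python3 to.py 0.5015 -0.322 0.285 203.9
```

```text
time: 9.12
ee_pos: [0.5033, 0.3205, 0.0753]
tcp_rot: [180.0, 0.0, 165.8]
wrist_force: [-0.6, 1.0, 3.4]
opening: 0.0128
grasp_force: 78.1
9.125 [0.5033 0.3205 0.0753] [1.7997e+02 2.0000e-02 1.6580e+02] travel [ 0.1 -0.5  0.3] twist [0.0005 0.0003 0.0017] F [-0.6  1.   3.4] [ 0.03  0.04 -0.02] op 0.0128 [32.5 11.1 -0.4 78.5  0.  46.7] 78.09503316879272
10.5 [0.5029 0.3202 0.2841] [-1.7994e+02 -6.0000e-02  1.6579e+02] travel [-1.562e+02 -6.229e+02 -4.000e-01] twist [-0.0007 -0.0013 -0.6651] F [ 0.3 -0.1 -2.5] [-0.02 -0.03  0.  ] op 0.0132 [ 32.5  13.4  25.6 102.3  -0.   46.7] 78.1453263759613
```

```bash
python3 -m crank '[{"gripper":0,"travel":[-4,-16,0],"twist":[0,0,0]},{"gripper":0,"travel":[-7.4,-29.5,0],"twist":[0,0,0]},{"gripper":0,"travel":[-7.4,-29.5,0],"twist":[0,0,0]},{"gripper":0,"travel":[-7.4,-29.5,0],"twist":[0,0,0]},{"gripper":0,"travel":[-7.4,-29.5,0],"twist":[0,0,0]},{"gripper":0,"travel":[-7.4,-29.5,0],"twist":[0,0,0]},{"gripper":0,"travel":[-7.4,-29.5,0],"twist":[0,0,0]},{"gripper":0,"travel":[-7.4,-29.5,0],"twist":[0,0,0]},{"gripper":0,"travel":[-7.4,-29.5,0],"twist":[0,0,0]},{"gripper":0,"travel":[-7.4,-29.5,0],"twist":[0,0,0]},{"gripper":0,"travel":[-7.4,-29.5,0],"twist":[0,0,0]},{"gripper":0,"travel":[-7.4,-29.5,0],"twist":[0,0,0]}]'
python3 -m crank '[{"gripper":0,"travel":[-7.4,-29.5,0],"twist":[0,0,0]},{"gripper":0,"travel":[-7.4,-29.5,0],"twist":[0,0,0]},{"gripper":0,"travel":[-7.4,-29.5,0],"twist":[0,0,0]},{"gripper":0,"travel":[-7.4,-29.5,0],"twist":[0,0,0]},{"gripper":0,"travel":[-7.4,-29.5,0],"twist":[0,0,0]},{"gripper":0,"travel":[-7.4,-29.5,0],"twist":[0,0,0]},{"gripper":0,"travel":[-7.4,-29.5,0],"twist":[0,0,0]},{"gripper":0,"travel":[-7.4,-29.5,0],"twist":[0,0,0]},{"gripper":0,"travel":[-7.4,-29.5,0],"twist":[0,0,0]},{"gripper":0,"travel":[-4,-16,0],"twist":[0,0,0]},{"gripper":0,"travel":[0,0,0],"twist":[0,0,0]}]'
python3 -m crank '[{"gripper":0,"travel":[0,0,0],"twist":[0,0,-0.065]},{"gripper":0,"travel":[0,0,0],"twist":[0,0,-0.1]},{"gripper":0,"travel":[0,0,0],"twist":[0,0,-0.1]},{"gripper":0,"travel":[0,0,0],"twist":[0,0,-0.1]},{"gripper":0,"travel":[0,0,0],"twist":[0,0,-0.1]},{"gripper":0,"travel":[0,0,0],"twist":[0,0,-0.1]},{"gripper":0,"travel":[0,0,0],"twist":[0,0,-0.1]},{"gripper":0,"travel":[0,0,0],"twist":[0,0,0]},{"gripper":0,"travel":[0,0,0],"twist":[0,0,0]}]' >/dev/null
python3 to.py 0.5015 -0.322 0.15 203.9
python3 -c "
from workcell import bot
import cv2,numpy as np
a=bot.camera('top');b=bot.camera('side');cv2.imwrite('pics/ht.png',a[:,:,::-1]);cv2.imwrite('pics/hs.png',b[:,:,::-1])
a=cv2.resize(a[120:320,330:480],None,fx=2.6,fy=2.6);b=cv2.resize(b[20:220,200:350],None,fx=2.6,fy=2.6)
cv2.imwrite('pics/h.png',np.hstack([a,b])[:,:,::-1])"
```

```text
time: 12.0
ee_pos: [0.5016, -0.0324, 0.2848]
tcp_rot: [-180.0, -0.0, 165.8]
wrist_force: [0.3, 0.3, -2.4]
opening: 0.0127
grasp_force: 78.3
time: 13.38
ee_pos: [0.5011, -0.3218, 0.2846]
tcp_rot: [180.0, -0.0, 165.7]
wrist_force: [-0.4, 0.6, -2.9]
opening: 0.0134
grasp_force: 78.4
14.5 [ 0.5017 -0.3204  0.2852] [ 1.800e+02  1.000e-02 -1.562e+02] travel [  0.9  -1.4 135.2] twist [ 0.      0.0002 -0.0018] F [ 0.3  0.4 -2.2] [ 0.04 -0.   -0.04] op 0.0131 [-32.6  13.2  25.5 102.3   0.  -56.4] 78.4086799621582
```

View pics/h.png

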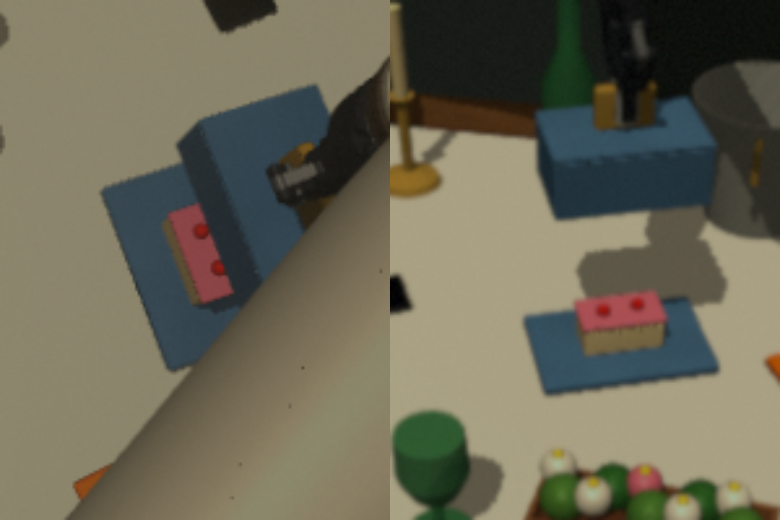

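The cover is held level above the dish, with the roof at side-zoom px (538,110) to (714,150). The cake is unobstructed at (620,320), and the fin shows evenly on both sides of the fingers. Next I check the cover's offset in the hand.

```bash
python3 - <<'E'
from h import *
zr=.285-.0754
f=lambda q,w:np.array(q)/2.6+np.array(w)-.3
P=plane("side",f([(148,112),(302,98),(324,149),(161,160)],(200,20)),zr+.068)
print("roof side",P.mean(0),np.linalg.norm(P[0]-P[1]),np.linalg.norm(P[1]-P[2]),np.degrees(np.arctan2(*(P[0]-P[1]+P[3]-P[2])[1::-1])))
b=box((.5017,-.3204),23.8,.160,.105,zr+.068); print("expected roof zoom side",((proj("side",b)-[200,20]+.3)*2.6).round(0).tolist())
print("rim side",((proj("side",b-[0,0,.068])-[200,20]+.3)*2.6).round(0).tolist())
print("roof top",((proj("top",b)-[330,120]+.3)*2.6).round(0).tolist())
d=box((.5015,-.322),23.9,.2,.14,.014);k=box((.5015,-.322),23.9,.096,.056,.056)
for n,w in(("side",[200,20]),("top",[330,120])):
  print(n,"dish",((proj(n,d)-w+.3)*2.6).round(0).tolist(),"cake",((proj(n,k)-w+.3)*2.6).round(0).tolist())
E
```

```text
roof side [ 0.50056599 -0.31441802  0.2776    ] 0.16028084229462342 0.11028645722357233 22.184257290418433
expected roof zoom side [[164.0, 159.0], [328.0, 143.0], [298.0, 96.0], [145.0, 110.0]]
rim side [[165.0, 222.0], [322.0, 205.0], [295.0, 155.0], [147.0, 170.0]]
roof top [[199.0, 120.0], [275.0, 312.0], [396.0, 270.0], [317.0, 83.0]]
side dish [[153.0, 389.0], [331.0, 366.0], [298.0, 295.0], [132.0, 314.0]] cake [[193.0, 329.0], [278.0, 318.0], [266.0, 290.0], [183.0, 300.0]]
top dish [[99.0, 188.0], [167.0, 372.0], [293.0, 329.0], [222.0, 149.0]] cake [[166.0, 213.0], [200.0, 304.0], [252.0, 287.0], [217.0, 197.0]]
```

Observed and predicted corners agree to about 1 mm in both views for cover, dish and cake. I lower it straight.

```bash
python3 -m crank '[{"gripper":0,"travel":[0.9,-1.4,5],"twist":[0,0,-0.0018]},{"gripper":0,"travel":[0,0,15],"twist":[0,0,0]},{"gripper":0,"travel":[0,0,18],"twist":[0,0,0]},{"gripper":0,"travel":[0,0,18],"twist":[0,0,0]},{"gripper":0,"travel":[0,0,18],"twist":[0,0,0]},{"gripper":0,"travel":[0,0,18],"twist":[0,0,0]},{"gripper":0,"travel":[0,0,18],"twist":[0,0,0]},{"gripper":0,"travel":[0,0,18],"twist":[0,0,0]},{"gripper":0,"travel":[0,0,18],"twist":[0,0,0]},{"gripper":0,"travel":[0,0,15],"twist":[0,0,0]},{"gripper":0,"travel":[0,0,12],"twist":[0,0,0]},{"gripper":0,"travel":[0,0,6],"twist":[0,0,0]}]' >/dev/null
for i in 1 2 3; do python3 -m crank '[{"gripper":0,"travel":[0,0,0],"twist":[0,0,0]}]' >/dev/null; python3 to.py 0.5015 -0.322 0.1013 203.9; done
python3 -c "
from workcell import bot
import cv2,numpy as np
a=bot.camera('top');b=bot.camera('side')
a=cv2.resize(a[150:290,350:450],None,fx=3.5,fy=3.5);b=cv2.resize(b[70:210,230:350],None,fx=3.5,fy=3.5)
cv2.imwrite('pics/f.png',np.hstack([a,b])[:,:,::-1])"
```

```text
16.225 [ 0.5014 -0.3225  0.1059] [ 179.98   -0.   -156.  ] travel [-0.3  0.4  4.6] twist [ 0.0003 -0.      0.0017] F [ 0.   0.4 -2.3] [-0.    0.03 -0.03] op 0.013 [-32.8  10.6   2.5  81.9   0.  -56.8] 78.41880083084106
16.35 [ 0.5017 -0.3227  0.1068] [-1.7996e+02  3.0000e-02 -1.5600e+02] travel [-0.1  0.8  5.5] twist [-0.0008  0.0006  0.0017] F [-0.6 -0.1 -3.3] [-0.03 -0.01  0.01] op 0.0136 [-32.8  10.6   2.6  81.9   0.  -56.7] 78.41800689697266
16.475 [ 0.5017 -0.3227  0.1067] [-1.7995e+02  4.0000e-02 -1.5600e+02] travel [-0.1  0.8  5.4] twist [-0.0008  0.0006  0.0017] F [-0.3  0.4 -2.6] [0.04 0.07 0.03] op 0.013 [-32.8  10.6   2.6  81.9   0.  -56.8] 78.41821432113647
```

View pics/f.png

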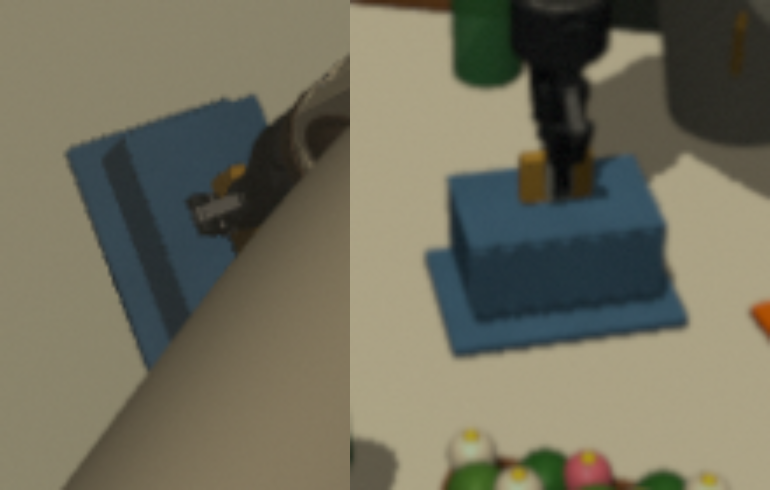

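Side zoom shows the cover level and straight over the dish, with rim corners at (477,320) and (668,293), and the cake hidden inside. About 5 mm remains to lower.

```bash
python3 -m crank '[{"gripper":0,"travel":[0,0.5,2.6],"twist":[0,0,0]},{"gripper":0,"travel":[0,0,2.4],"twist":[0,0,0]},{"gripper":0,"travel":[0,0,0],"twist":[0,0,0]},{"gripper":0,"travel":[0,0,0],"twist":[0,0,0]},{"gripper":0,"travel":[0,0,0],"twist":[0,0,0]},{"gripper":0,"travel":[0,0,0],"twist":[0,0,0]}]' >/dev/null
for i in 1 2 3; do python3 -m crank '[{"gripper":0,"travel":[0,0,0],"twist":[0,0,0]}]' >/dev/null; python3 to.py 0.5015 -0.322 0.1013 203.9; done
python3 - <<'E'
from h import *
b=box((.5017,-.3227),24,.16,.105,.0313)
print("expected before-last rim",((proj("side",b)-[230,70]+.36)*3.5+[350,0]).round(0).tolist(),"roof",((proj("side",b+[0,0,.068])-[230,70]+.36)*3.5+[350,0]).round(0).tolist())
d=box((.5015,-.322),23.9,.2,.14,0); print("dish bottom",((proj("side",d)-[230,70]+.36)*3.5+[350,0]).round(0).tolist())
b=cv2.resize(bot.camera("side")[70:210,180:350],None,fx=3.5,fy=3.5);cv2.imwrite('pics/e.png',b[:,:,::-1])
E
```

```text
17.45 [ 0.5013 -0.3221  0.1011] [-1.8000e+02  1.0000e-02 -1.5601e+02] travel [-0.2  0.  -0.2] twist [-0.      0.0001  0.0017] F [-0.2 -0.5 -2.8] [-0.01  0.07  0.03] op 0.0131 [-32.7  10.6   2.   81.3   0.  -56.7] 78.41814637184143
17.575 [ 0.5013 -0.3221  0.1012] [-1.80e+02  1.00e-02 -1.56e+02] travel [-0.3  0.  -0.1] twist [-0.      0.0001  0.0017] F [-0.8  0.5 -3.4] [0.04 0.06 0.06] op 0.0126 [-32.7  10.6   2.   81.3   0.  -56.7] 78.41719508171082
17.7 [ 0.5013 -0.3221  0.1011] [ 1.80e+02  1.00e-02 -1.56e+02] travel [-0.3  0.  -0.2] twist [0.     0.0001 0.0017] F [ 0.  -0.2 -2.5] [-0.01 -0.01  0.02] op 0.013 [-32.7  10.6   2.   81.3   0.  -56.7] 78.41875076293945
expected before-last rim [[472.0, 315.0], [663.0, 291.0], [630.0, 219.0], [449.0, 240.0]] roof [[471.0, 246.0], [669.0, 222.0], [634.0, 152.0], [447.0, 173.0]]
dish bottom [[452.0, 362.0], [690.0, 331.0], [645.0, 235.0], [424.0, 261.0]]
```

View pics/e.png

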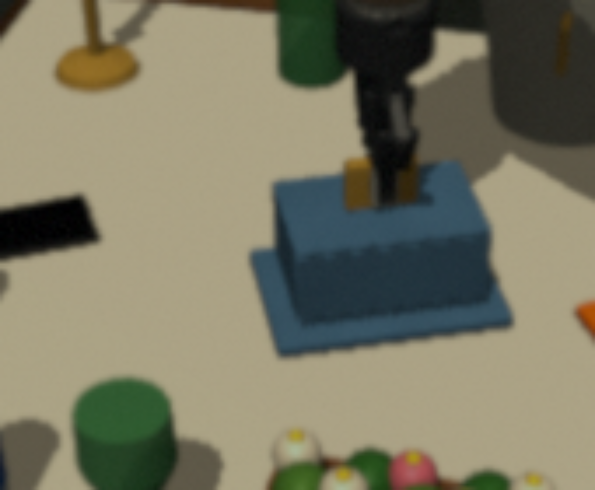

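The cover hangs still over the dish, with its rim line from (303,322) to (490,295) and the dish front edge from (280,354) to (511,324). I check the near-edge gap with numerical profiles against the geometry.

```bash
python3 - <<'E'
from h import *
im=bot.camera("side").astype(int); old=cv2.cvtColor(cv2.imread("pics/side0.png"),cv2.COLOR_BGR2RGB).astype(int)
L=lambda n,A,B,t:proj(n,[np.array(A)*(1-t)+np.array(B)*t])[0]
for t in(.3,.5,.7):
  r=[]
  for c,w,W,z in [((.5013,-.3221),.16,.105,.0938),((.5013,-.3221),.16,.105,.0258),((.5015,-.322),.2,.14,.014),((.5015,-.322),.2,.14,0)]:
    b=box(c,24,w,W,z); r.append(L("side",b[0],b[1],t))
  k=box((.5015,-.322),23.9,.2,.14,.014); far=L("side",k[3],k[2],t)
  x=int(round(r[2][0])); print("col",x,"expected rows roofedge,rim,dishtop,dishbot:",[p.round(1).tolist() for p in r],"far dish",far.round(1))
  print("now  ",{y:im[y,x].sum() for y in range(134,174)})
  print("start",{y:old[y,x].sum() for y in range(158,174)}, "far",{y:old[y,int(far[0]+.5)].sum() for y in range(int(far[1])-5,int(far[1])+6)})
E
```

```text
col 280 expected rows roofedge,rim,dishtop,dishbot: [[281.5, 139.6], [281.2, 159.2], [279.6, 166.6], [279.6, 170.4]] far dish [269.9 138.2]
now   {134: np.int64(236), 135: np.int64(234), 136: np.int64(234), 137: np.int64(241), 138: np.int64(231), 139: np.int64(235), 140: np.int64(214), 141: np.int64(188), 142: np.int64(176), 143: np.int64(157), 144: np.int64(149), 145: np.int64(143), 146: np.int64(141), 147: np.int64(149), 148: np.int64(147), 149: np.int64(145), 150: np.int64(146), 151: np.int64(146), 152: np.int64(141), 153: np.int64(147), 154: np.int64(147), 155: np.int64(145), 156: np.int64(148), 157: np.int64(150), 158: np.int64(148), 159: np.int64(140), 160: np.int64(140), 161: np.int64(188), 162: np.int64(228), 163: np.int64(233), 164: np.int64(239), 165: np.int64(236), 166: np.int64(229), 167: np.int64(199), 168: np.int64(174), 169: np.int64(239), 170: np.int64(366), 171: np.int64(446), 172: np.int64(463), 173: np.int64(465)}
start {158: np.int64(233), 159: np.int64(237), 160: np.int64(235), 161: np.int64(231), 162: np.int64(232), 163: np.int64(234), 164: np.int64(230), 165: n
[... 2696 characters left out ...]
64(344), 167: np.int64(442), 168: np.int64(465), 169: np.int64(470), 170: np.int64(469), 171: np.int64(466), 172: np.int64(465), 173: np.int64(465)}
start {158: np.int64(225), 159: np.int64(228), 160: np.int64(227), 161: np.int64(228), 162: np.int64(223), 163: np.int64(202), 164: np.int64(165), 165: np.int64(208), 166: np.int64(338), 167: np.int64(431), 168: np.int64(452), 169: np.int64(457), 170: np.int64(454), 171: np.int64(458), 172: np.int64(458), 173: np.int64(455)} far {130: np.int64(454), 131: np.int64(443), 132: np.int64(407), 133: np.int64(343), 134: np.int64(284), 135: np.int64(226), 136: np.int64(198), 137: np.int64(186), 138: np.int64(195), 139: np.int64(249), 140: np.int64(309)}
```

```bash
python3 -c "
from workcell import bot
print(bot.get_obs()['qd'].round(2)); print(bot.job_done())"
```

```text
[-0.09  0.04  0.02  0.07  0.01 -0.04]
the job is handed in; nothing more can be done
None
```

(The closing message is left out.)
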